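# Set out the note-taking place round the filter box

## Robot

A 7-joint arm with a two-finger parallel gripper is mounted at the origin on a cart in front of the work surface, level with it; the furniture and walls round the work are solid. World frame = base frame: x ahead of the robot, y to its left, z up, the work surface at z = 0. Lengths are in m, angles in rad, forces in N, time in s.
With the tool pointing down it reaches from about 0.425 to 0.875 m from the base axis. Payload 4.7 kg.
Tool frame: the origin (TCP) lies at the very end of the fingers, on their centre line; the grasp point (between the pads) lies 19 mm behind it; z points along the fingers, y is the line along which they close (so a half turn about z gives the same grasp; the last joint's range is limited). The gripper opens to 87 mm and grips with 3 to 60 N. Pads are 19 mm wide; open, the fingers measure 117 mm over their backs; the gripper's body (75 mm by 190 mm) begins 51 mm behind the grasp point.
Start: joints at [1.36, 0.321, -0.07, 1.45, 0.023, 1.371, -0.057], TCP at [0.145, -0.634, 0.223] pointing down, gripper open.
Joint ranges: [-2.86, 2.86], [-0.3, 2.09], [-1.38, 1.24], [0.06, 2.45], [-1.56, 4.7], [0.09, 2.05], [-2.69, 2.69]. Speed limits (rad/s): [2.57, 2.57, 3.14, 3.14, 3.14, 3.14, 3.14].

## Interface

Orientations are given as a rotation vector (axis times angle).
In Python, from bench import ctrl, get_image, job gives the robot as it stands.
- The arm moves only by the shell command python3 -m crank 'ROWS' [FORCE]. ROWS is JSON, a list that holds one entry, the list of rows, each a list of 5 numbers: the shift along the tool's x, y, z in mm, then the turn about the tool's z in rad, then the closure, from -1 (fully open) to 1 (shut), so that 0 is half open. A call has 1 to 10 rows; each row shifts and turns the commanded pose from where the row before left it, along the tool's axes as they then stand; what a row does not reach is not made up. A row lasts 1/12 s, in which the tool goes at most 41.7 mm and 7.16 degrees, less where a joint would pass 70% of its speed; a pose out of reach is approached as far as the arm can. A call with a gripper value outside its range is refused whole. The fingers move at their own pace and stop on an object; FORCE is the grip in N (left out, the last holds). Time passes only in rows, so rows that do not move let the fingers close. It gives the time, the measured TCP pose, the force, the opening and the grip force at its end, in the units of the state.
- ctrl.get_state(): the state, without advancing time (a new reading comes with each control period).
- get_image(name): name is "side" or "top"; returns a dict with "pixels" (420x560x3 uint8, red, green, blue), "fx", "fy", "cx", "cy" (pixels), "T" (4x4, takes a point from camera to world coordinates). Camera axes: x right, y down, z forward; pixel columns grow to the right and rows downward; lengths in m; the calibration is good to about 2 mm. A picture is of the moment at which its call begins. There is no depth.
- job.close_job(): hands the job in; it is judged then, once.
The state is a dict: "time": time; "joint_positions": joint angles; "qd": joint speeds; "joint_torque": joint torques, N m; "position": TCP position; "tool_rot": TCP orientation; "ft_force": force on the tool from outside, world axes, zero at the start; "torque": the same for the moment, N m; "grip_width": opening from 0.0 (shut) to 1.0 (fully open); "grip_force": force on a finger pad.
Only numpy, scipy, OpenCV 4.12 (cv2) and the standard library are available. Lean on these libraries where they do the work, as an engineer would, in place of code of your own. Each camera call takes 0.05 s, during which the arm holds its last target. There are 200 camera calls.

## Task

Set out the note-taking place round the clear filter box, left and right being as you face the box's front. Lay the note pad flat on the worktop in front of the box, centred on it, with its long side parallel to the box's front and a gap of about 4 cm; put the red stapler to the left of the pad and the blue marker to its right, each about 4 cm clear of the pad, level with its middle, and lying straight front to back. Stand the timer, keys up, on the middle of the filter box's lid where the pad was.

Things in the scene. Friction and masses are not known exactly. Their poses are not given: they have to be found in the camera images.
- filter_box: Shallow clear box of white round filters, closed lid, fixed; 68 mm deep (x), 96 mm wide (y), flat lid top 26 mm above the worktop. Origin: centre of the underside. Its -x side is the front (with a small 24 mm wide lid lip ending 37 mm from the origin), turned roughly to the robot and the bench edge; +y is its left for someone facing the front; z up.
- green_sheet: Green paper sheet, fixed flat on the worktop, of no account for contact (under 1 mm); 210 mm (x) by 220 mm (y). Stapler, timer and marker lie on it side by side at the start. Origin: 15 mm inside the middle of its back edge; z up. Box and sheet lie side by side, either one on the left; a tall instrument stack stands right of them, between the gripper's start and the work, and a screen behind.
- note_pad: Pad of yellow sticky notes, 38 mm (x) by 51 mm (y) by 12 mm high, loose; it lies flat on the filter box's lid at the start. Origin: centre of the underside, z up.
- stapler: Desk stapler with red top and black foot, 34 mm wide (x; the red top arm is 28 mm wide, from 28 to 50 mm above its underside), 125 mm long (y), 50 mm high, 0.13 to 0.27 kg, loose; the arm does not move. It stands on its foot. Origin: centre of the underside, z up.
- timer: White lab timer with a display and three coloured keys (red, grey, green) on its top face, 62 mm (x) by 66 mm (y) by 18 mm high (the side walls 16 mm), loose, lying keys up. Origin: centre of the underside, z up.
- blue_marker: Felt marker with black barrel and blue cap, lying; 134 mm long (y, the cap at -y), barrel 14 mm and flat-sided cap 17 mm thick (x), 15 mm high, loose. Origin: under the middle of its length, at the underside; z up as it lies.

How it is judged:
At the end, for the whole second after the job is handed in: Timer keys up, centred on the lid (15 mm); pad flat in front of the box, 40 mm gap, centred (15 mm), parallel (15 deg); stapler left, marker right of the pad, 40 mm clear (15 mm), level with its middle (20 mm), front to back (15 deg), on the worktop; all released and at rest (x of timer in the frame of filter_box between -0.015 and 0.015 m and y of timer in the frame of filter_box between -0.015 and 0.015 m and height (world z) of timer between 0.022 and 0.031 m and angle between each of timer, note_pad, stapler's own z axis and vertical below 0.1 rad and x of note_pad in the frame of filter_box between -0.11 and -0.08 m and y of note_pad in the frame of filter_box between -0.015 and 0.015 m and height (world z) of each of note_pad, stapler below 0.006 m and angle between the y axis of note_pad and the y axis of filter_box, either way round below 0.26 rad and horizontal distance between stapler and note_pad between 0.067 and 0.099 m and y of stapler in the frame of filter_box above 0.04 m and x of stapler in the frame of note_pad between -0.02 and 0.02 m and angle between the y axis of each of stapler, blue_marker and the x axis of filter_box, either way round below 0.26 rad and horizontal distance between blue_marker and note_pad between 0.058 and 0.09 m and y of blue_marker in the frame of filter_box below -0.04 m and x of blue_marker in the frame of note_pad between -0.02 and 0.02 m and height (world z) of blue_marker below 0.018 m and linear speed of each of timer, note_pad, stapler, blue_marker below 0.01 m/s); the robot touches nothing.
It also fails if it takes over 109 s, if anything falls off the work surface, if the arm or the gripper's body presses on something with over 40 N, if the wrist force passes 120 N, or if a joint passes its speed limit or range.

## Working session

There is one attempt and no reset: what is moved stays moved. The work goes in short steps, Python scripts to look and compute and a shell command to move; the robot and the scene stay as the last step left them, time stands still between calls to the robot, and variables do not carry over. Pictures are saved under pics/ and viewed, at most 14 in all, crops included, and the job is handed in when it is done.

```bash
mkdir -p pics
cat > h.py <<'E'
import numpy as np, cv2
from scipy.spatial.transform import Rotation as R
from bench import ctrl, get_image, job
def snap(name,fn):
    im=get_image(name); cv2.imwrite('pics/'+fn,im['pixels'][:,:,::-1]); return im
def p2w(im,u,v,z):
    T=np.array(im['T']); d=T[:3,:3]@[(u-im['cx'])/im['fx'],(v-im['cy'])/im['fy'],1]
    return T[:3,3]+d*(z-T[2,3])/d[2]
def w2p(im,p):
    T=np.array(im['T']); c=T[:3,:3].T@(np.array(p)-T[:3,3]); return im['fx']*c[0]/c[2]+im['cx'],im['fy']*c[1]/c[2]+im['cy']
E
python3 - <<'E'
from h import *
s=ctrl.get_state(); print(s)
print(R.from_rotvec(s['tool_rot']).as_matrix().round(3))
for n in('top','side'):
    im=snap(n,n+'1.png'); print(n,np.array(im['T']).round(4).tolist(),im['fx'],im['cx'],im['cy'])
E
```

```text
{'time': 0.0, 'joint_positions': array([ 1.36007795,  0.32180644, -0.07007768,  1.4516601 ,  0.02261156,
        1.37080088, -0.05690578]), 'qd': array([ 0.00068164,  0.00263337, -0.00034799,  0.00017452, -0.00087267,
       -0.00010164,  0.00183328]), 'joint_torque': array([ 5.84190111e-04, -4.91289711e+01, -4.03626384e-01, -3.12526560e+01,
       -6.39874907e-02,  4.38158121e-02,  1.78639871e-04]), 'position': array([ 0.14472465, -0.63312091,  0.2214797 ]), 'tool_rot': array([-3.11991321e+00, -3.52223285e-01,  5.06193835e-04]), 'ft_force': array([ 0.24909788, -0.11590252,  0.52244124]), 'torque': array([ 0.04963125, -0.01669802,  0.00292377]), 'grip_force': 0.0, 'grip_width': 0.9994347335936299}
[[ 0.975  0.223 -0.001]
 [ 0.223 -0.975  0.002]
 [-0.    -0.002 -1.   ]]
top [[0.0108, -0.9886, 0.1502, 0.383], [-0.9999, -0.0106, 0.0025, 0.2149], [-0.0009, -0.1502, -0.9887, 1.0507], [0.0, 0.0, 0.0, 1.0]] 502.1832824700763 289.13544078699624 213.8647505602003
side [[-0.9996, -0.0019, 0.029, 0.4767], [-0.0242, 0.6073, -0.7941, 0.8689], [-0.0161, -0.7944, -0.6071, 0.5672], [0.0, 0.0, 0.0, 1.0]] 399.91249557804605 281.54232495617003 208.62098555919187
```

View pics/top1.png

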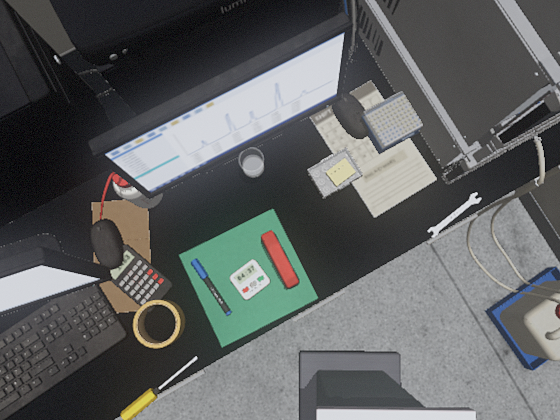

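View pics/side1.png

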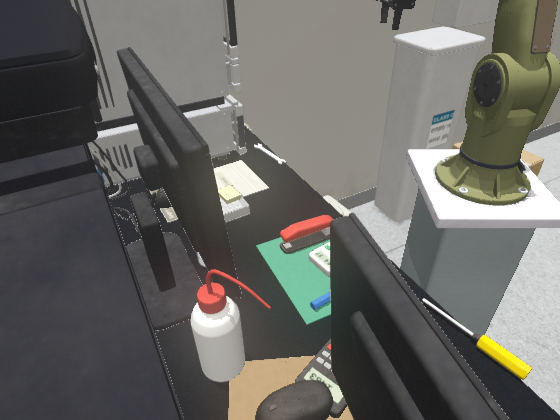

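The top view shows the box at about (334,173) with the pad on it, the marker at (210,287), the timer at (250,280) and the stapler at (280,260). The instrument stack is at upper right. I'll enlarge both areas.

Run:
```python
import cv2,numpy as np
i=cv2.imread('pics/top1.png')
a=cv2.resize(i[140:210,295:375],None,fx=5,fy=5,interpolation=2)
b=cv2.resize(i[220:340,180:320],None,fx=5,fy=5,interpolation=2)[:, :]
c=np.zeros((600,800,3),np.uint8); 
cv2.imwrite('pics/c1.png',cv2.resize(i[140:210,295:375],None,fx=8,fy=8,interpolation=2)); cv2.imwrite('pics/c2.png',b)
```

```text
(no output)
```

View pics/c1.png

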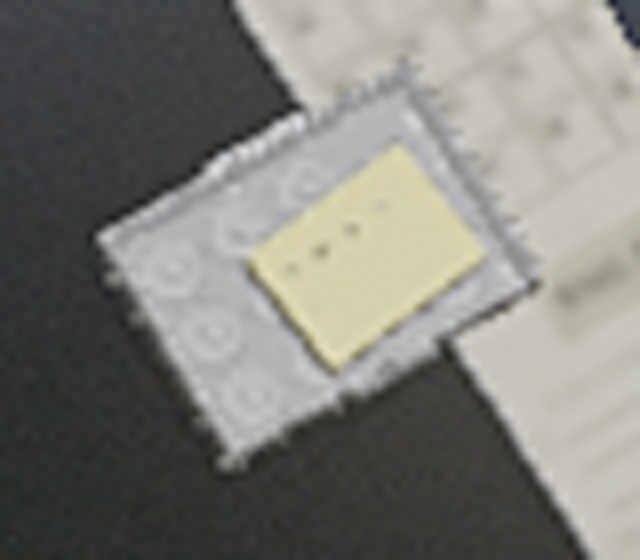

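View pics/c2.png

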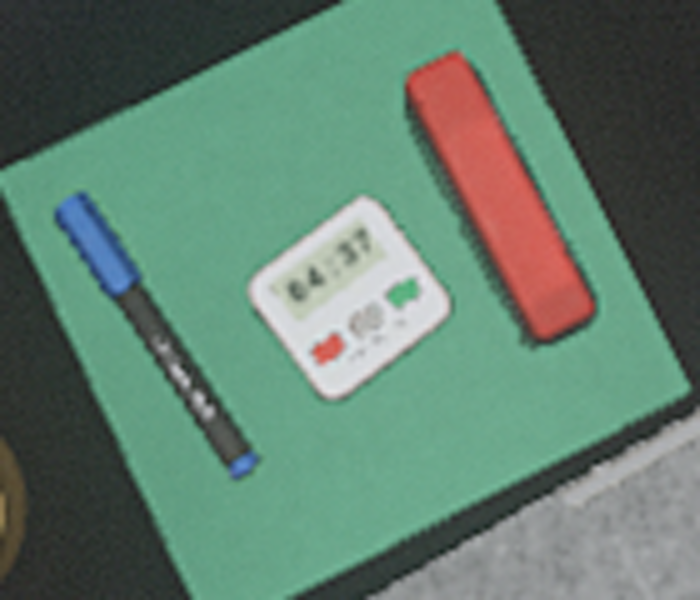

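Crop positions:
- **Lid corners (8x crop):** (103,238), (405,68), (535,285), (232,462).
- **Pad corners (8x crop):** (250,262), (400,147), (487,250), (335,370).
- **Marker (5x crop):** runs (72,205) to (245,467).
- **Timer centre (5x crop):** (350,299).
- **Stapler top (5x crop):** (440,65) to (563,328).

```bash
cat >> h.py <<'E'
def yaw(a,b): return np.degrees(np.arctan2(b[1]-a[1],b[0]-a[0]))
E
python3 - <<'E'
from h import *
im=get_image('top')
A=lambda u,v,z:p2w(im,295+u/8-.5,140+v/8-.5,z)[:2]
B=lambda u,v,z:p2w(im,180+u/5-.5,220+v/5-.5,z)[:2]
bl,br,fr,fl=[A(*p,.026) for p in((103,238),(405,68),(535,285),(232,462))]
c=(bl+br+fr+fl)/4; print('box',c,yaw(fr,br),yaw(fl,bl),yaw(br,bl)-90,yaw(fr,fl)-90,np.linalg.norm(bl-br),np.linalg.norm(fr-br))
p=[A(*q,.012+.026) for q in((250,262),(400,147),(487,250),(335,370))]
print('pad',sum(p)/4,'xax',yaw(p[3],p[0]),yaw(p[2],p[1]),yaw(p[1],p[0])-90,yaw(p[2],p[3])-90)
m=[B(72,205,.01),B(245,467,.01)]; print('marker',sum(m)/2,yaw(m[1],m[0]),np.linalg.norm(m[0]-m[1]))
s=[B(440,58,.048),B(565,336,.048)]; print('stap',sum(s)/2,yaw(s[1],s[0]),np.linalg.norm(s[0]-s[1]))
t=[B(*q,.017) for q in((250,290),(370,198),(450,302),(332,400))]; print('timer',sum(t)/4,yaw(t[3],t[0]),yaw(t[2],t[1]),yaw(t[1],t[0])-90,yaw(t[2],t[3])-90)
th=np.radians(np.mean([yaw(fr,br),yaw(fl,bl),yaw(br,bl)-90,yaw(fr,fl)-90])); X=np.array([np.cos(th),np.sin(th)]);Y=np.array([-X[1],X[0]])
print('th',np.degrees(th)); 
for n,x,y in(('pad',-.095,0),('stap',-.095,.083),('mark',-.095,-.0735)):print(n,c+x*X+y*Y)
print(ctrl.get_state()['position'])
E
```

```text
box [0.62752183 0.12392206] 30.025919823681278 29.70035389063972 30.525859761138562 31.165788975171807 0.09198038916959989 0.0671061397040363
pad [0.62624459 0.11230425] xax 37.75313250843941 39.424673143047364 38.52085328441956 39.14717149991952
marker [0.38870932 0.37604872] 35.24909940811545 0.12927763925096064
stap [0.4448466  0.23488235] 25.006214121960035 0.12138209608049007
timer [0.40478956 0.29678166] 38.183700602421766 38.63092890302856 38.258997837402546 40.2294255750011
th 30.354480612657845
pad [0.54554486 0.07591396]
stap [0.50360095 0.14753594]
mark [0.58268797 0.01248968]
[ 0.14471764 -0.63325555  0.22170656]
```

Run:
```python
from h import *
im=get_image('top');sd=get_image('side')
for u,v in((447,181),(470,165),(540,130),(360,0),(385,60)):
    for z in (0,.3): print(u,v,z,p2w(im,u,v,z).round(3))
for u,v in((243,155),(235,130)): print('side',p2w(sd,u,v,0).round(3))
i=cv2.imread('pics/side1.png'); cv2.imwrite('pics/c3.png',cv2.resize(i[0:250,80:330],None,fx=2.4,fy=2.4,interpolation=2))
for p in ([.145,-.633,.22],[0,0,0],[.45,-.1,.2],[.4,-.2,.2]): print(p,w2p(sd,p),w2p(im,p))
```

```text
447 181 0 [ 0.617 -0.119  0.   ]
447 181 0.3 [ 0.55  -0.024  0.3  ]
470 165 0 [ 0.653 -0.17   0.   ]
470 165 0.3 [ 0.576 -0.06   0.3  ]
540 130 0 [ 0.733 -0.325  0.   ]
540 130 0.3 [ 0.633 -0.171  0.3  ]
360 0 0 [1.034 0.063 0.   ]
360 0 0.3 [0.848 0.106 0.3  ]
385 60 0 [0.89  0.009 0.   ]
385 60 0.3 [0.745 0.068 0.3  ]
side [ 0.62  -0.124  0.   ]
side [ 0.661 -0.281  0.   ]
[0.145, -0.633, 0.22] (np.float64(388.7345060713894), np.float64(26.237171269654596)) (np.float64(831.4734831708881), np.float64(450.43817258993164))
[0, 0, 0] (np.float64(480.1245362025875), np.float64(178.7753104641544)) (np.float64(397.5331897619552), np.float64(489.73895320827194))
[0.45, -0.1, 0.2] (np.float64(304.1818223639846), np.float64(88.98239489755726)) (np.float64(475.98865369576646), np.float64(252.1895968685801))
[0.4, -0.2, 0.2] (np.float64(322.12553709375294), np.float64(75.02874754366036)) (np.float64(536.9871597584144), np.float64(282.63498031103404))
```

View pics/c3.png

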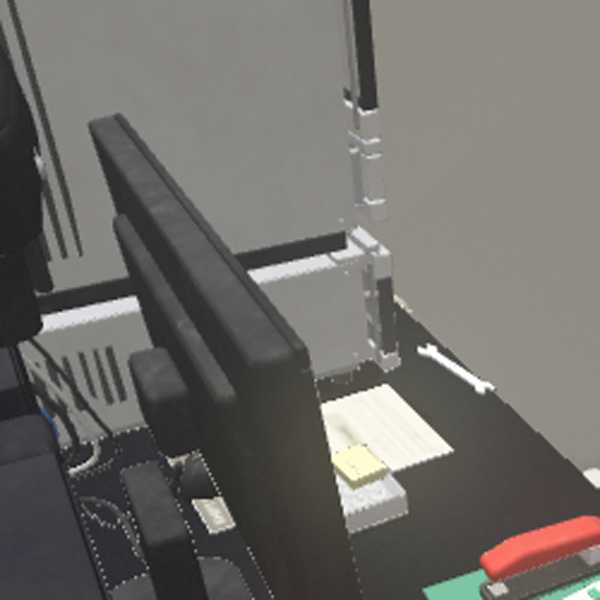

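The stack's near corner is at about (0.62,-0.12), and the route inside it at radius ~0.5 m is clear. I'll take the pad first and grip everything with the fingers closing near yaw -50 to -65°.

```bash
cat >> h.py <<'E'
def plan(*wps):
    """waypoints (x,y,z,yaw of tool y in deg): turn first, then shift in the turned tool frame"""
    s=ctrl.get_state(); p=np.array(s['position']); M=R.from_rotvec(s['tool_rot']).as_matrix()
    for w in wps:
        cur=np.degrees(np.arctan2(M[1,1],M[0,1])); t=-(w[3]-cur)
        M=M@R.from_rotvec([0,0,np.radians(t)]).as_matrix()
        d=M.T@(np.array(w[:3])-p)*1000; n=int(np.ceil(np.linalg.norm(d)/40))
        print('turn %.3f rad, shift'%np.radians(t),d.round(1),'n',n,'each',(d/max(n,1)).round(1)); p=np.array(w[:3])
def st():
    s=ctrl.get_state(); M=R.from_rotvec(s['tool_rot']).as_matrix()
    print(round(s['time'],2),s['position'].round(4),'yaw',np.degrees(np.arctan2(M[1,1],M[0,1])).round(1),'tilt',np.degrees(np.arccos(-M[2,2])).round(2),'F',np.round(s['ft_force'],1),'w',round(s['grip_width'],3),'gf',round(s['grip_force'],1))
E
python3 -c "
from h import *
c=-77.1
plan((.40,-.30,.22,c),(.50,.02,.18,c),(.6262,.1123,.09,-51.3),(.6262,.1123,.03,-51.3))"
```

```text
turn -0.000 rad, shift [ 323.2 -268.     2.3] n 11 each [ 29.4 -24.4   0.2]
turn 0.000 rad, shift [ 168.9 -289.6   40.2] n 9 each [ 18.8 -32.2   4.5]
turn -0.450 rad, shift [156.2   6.9  90. ] n 5 each [31.2  1.4 18. ]
turn 0.000 rad, shift [-0.  0. 60.] n 2 each [-0.  0. 30.]
```

```bash
python3 -m crank '[[[27,-22.3,0,0,-1],[27,-22.3,0,0,-1],[27,-22.3,0,0,-1],[27,-22.3,0,0,-1],[27,-22.3,0,0,-1],[27,-22.3,0,0,-1]]]' 15
python3 -m crank '[[[27,-22.3,0,0,-1],[27,-22.3,0,0,-1],[27,-22.3,0,0,-1],[27,-22.3,0,0,-1],[27,-22.3,0,0,-1],[27,-22.3,0,0,-1]]]'
python3 -m crank '[[[17,-29,4,0,-0.6],[17,-29,4,0,-0.6],[17,-29,4,0,-0.6],[17,-29,4,0,-0.6],[17,-29,4,0,-0.6],[17,-29,4,0,-0.6],[17,-29,4,0,-0.6],[17,-29,4,0,-0.6],[17,-29,4,0,-0.6],[16,-29,4,0,-0.6]]]'
python3 -m crank '[[[0,0,0,-0.112,-0.6],[0,0,0,-0.112,-0.6],[0,0,0,-0.112,-0.6],[0,0,0,-0.112,-0.6],[0,0,0,0,-0.6]]]'
python3 -c "
from h import *
st();plan((.6262,.1123,.09,-51.3),(.6262,.1123,.03,-51.3))"
```

```text
time: 0.75
position: [0.2737, -0.4656, 0.2225]
tool_rot: [3.122, 0.352, -0.0]
ft_force: [0.2, -0.2, -0.1]
grip_width: 0.999
grip_force: 0.0
time: 1.25
position: [0.4018, -0.299, 0.2227]
tool_rot: [3.121, 0.352, 0.0]
ft_force: [0.5, 0.5, 0.5]
grip_width: 0.996
grip_force: 0.0
time: 2.08
position: [0.5015, 0.0213, 0.1826]
tool_rot: [3.121, 0.352, 0.001]
ft_force: [-0.3, -0.4, 0.4]
grip_width: 0.797
grip_force: 0.0
time: 2.5
position: [0.501, 0.0199, 0.1825]
tool_rot: [2.964, 1.042, -0.0]
ft_force: [0.0, 0.1, -0.1]
grip_width: 0.799
grip_force: 0.0
2.5 [0.501  0.0199 0.1825] yaw -51.3 tilt 0.02 F [ 0.   0.1 -0.1] w 0.799 gf 0.0
turn 0.000 rad, shift [155.5   6.2  92.4] n 5 each [31.1  1.2 18.5]
turn 0.000 rad, shift [ 0.  0. 60.] n 2 each [ 0.  0. 30.]
```

```bash
python3 -m crank '[[[31,1,18,0,-0.6],[31,1,18,0,-0.6],[31,1,18,0,-0.6],[31,1,18,0,-0.6],[31.5,2,20,0,-0.6],[0,0,0,0,-0.6],[0,0,0,0,-0.6]]]'
python3 - <<'E'
from h import *
st(); im=snap('top','t2.png'); sd=snap('side','s2.png')
i=cv2.imread('pics/t2.png')[110:230,260:420]; j=cv2.imread('pics/s2.png')[130:250,170:330]
cv2.imwrite('pics/c4.png',np.hstack([cv2.resize(k,(400,300),interpolation=2) for k in (i,j)]))
E
```

```text
time: 3.08
position: [0.6254, 0.1134, 0.0875]
tool_rot: [-2.963, -1.035, 0.007]
ft_force: [-0.9, 0.3, 0.6]
grip_width: 0.801
grip_force: 0.0
3.08 [0.6254 0.1134 0.0875] yaw -51.5 tilt 0.33 F [-0.9  0.3  0.6] w 0.801 gf 0.0
```

View pics/c4.png

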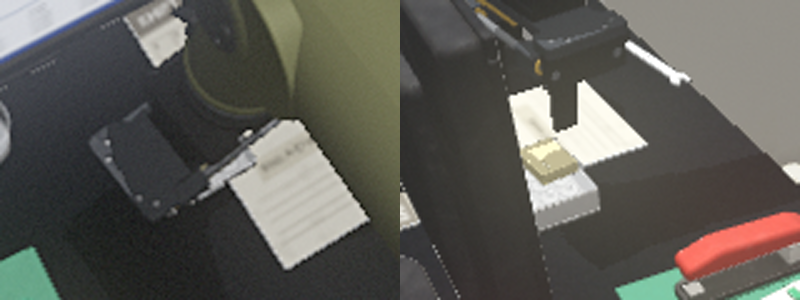

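The gripper sits over the pad, with the near finger at about (565,110) in the side half and the pad below it at (552,158). Now I'll descend and grip.

```bash
python3 -m crank '[[[0,0,25,0,-0.6],[0,0,20,0,-0.6],[0,0,12,0,-0.6],[0,0,0,0,-0.6]]]' 15
python3 -m crank '[[[0,0,0,0,0.2],[0,0,0,0,0.2],[0,0,0,0,0.2],[0,0,0,0,0.2],[0,0,0,0,0.2],[0,0,0,0,0.2]]]' 15
python3 -m crank '[[[0,0,-15,0,0.2],[0,0,-25,0,0.2],[0,0,0,0,0.2]]]'
python3 -c "
from h import *
st();plan((.5455,.0759,.06,-59.6),(.5455,.0759,.005,-59.6))"
```

```text
time: 3.52
position: [0.6249, 0.1099, 0.0323]
tool_rot: [2.965, 1.033, -0.005]
ft_force: [-0.3, -0.1, 0.1]
grip_width: 0.802
grip_force: 0.0
time: 4.02
position: [0.6274, 0.1122, 0.035]
tool_rot: [2.965, 1.037, 0.003]
ft_force: [-1.3, -0.4, 6.8]
grip_width: 0.584
grip_force: 15.0
time: 4.27
position: [0.6293, 0.1132, 0.0786]
tool_rot: [2.964, 1.037, 0.011]
ft_force: [0.9, 0.6, 1.1]
grip_width: 0.584
grip_force: 15.0
4.27 [0.6293 0.1132 0.0786] yaw -51.4 tilt 0.41 F [0.9 0.6 1.1] w 0.584 gf 15.0
turn 0.142 rad, shift [-91.3 -10.3  18. ] n 3 each [-30.4  -3.4   6. ]
turn 0.000 rad, shift [-0.4 -0.1 55. ] n 2 each [-0.2 -0.1 27.5]
```

```bash
python3 -m crank '[[[0,0,0,0.071,0.2],[0,0,0,0.071,0.2],[-30,-3.5,6,0,0.2],[-30,-3.5,6,0,0.2],[-31,-3.5,6,0,0.2],[0,0,0,0,0.2],[0,0,0,0,0.2],[0,0,0,0,0.2]]]'
python3 - <<'E'
from h import *
st();plan((.5455,.0759,.01,-59.6))
sd=snap('side','s3.png');st()
cv2.imwrite('pics/c5.png',cv2.resize(cv2.imread('pics/s3.png')[90:240,170:370],(800,600),interpolation=2))
E
```

```text
time: 4.93
position: [0.5438, 0.0751, 0.0564]
tool_rot: [3.031, 0.824, 0.003]
ft_force: [0.6, -0.5, -0.1]
grip_width: 0.583
grip_force: 15.0
4.93 [0.5438 0.0751 0.0564] yaw -59.6 tilt 0.13 F [ 0.6 -0.5 -0.1] w 0.583 gf 15.0
turn -0.000 rad, shift [ 1.8  0.1 46.4] n 2 each [ 0.9  0.1 23.2]
4.98 [0.5443 0.0755 0.0566] yaw -59.6 tilt 0.15 F [0.2 0.3 0.1] w 0.583 gf 15.0
```

View pics/c5.png

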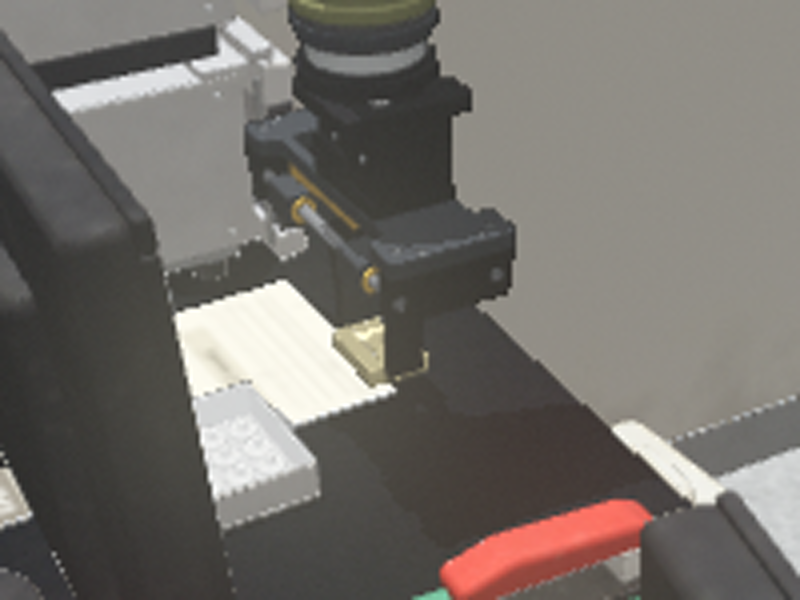

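The pad (385,350) is held level between the fingers. Its underside is almost at the fingertips, so I'll lower it gently.

```bash
python3 -m crank '[[[1.5,0,20,0,0.2],[0,0,16,0,0.2],[0,0,8,0,0.2],[0,0,0,0,0.2],[0,0,2,0,0.2],[0,0,2,0,0.2],[0,0,0,0,0.2],[0,0,0,0,0.2]]]'
python3 -c "
from h import *
st()"
```

```text
time: 5.65
position: [0.545, 0.0762, 0.0085]
tool_rot: [3.031, 0.824, 0.003]
ft_force: [0.6, 1.4, 1.4]
grip_width: 0.581
grip_force: 15.0
5.65 [0.545  0.0762 0.0085] yaw -59.6 tilt 0.12 F [0.6 1.4 1.4] w 0.581 gf 15.0
```

```bash
python3 -m crank '[[[0,0,1,0,0.2],[0,0,1,0,0.2],[0,0,1,0,0.2],[0,0,0,0,0.2],[0,0,0,0,0.2]]]'
python3 -c "
from h import *
st()"
```

```text
time: 6.07
position: [0.5454, 0.0763, 0.0074]
tool_rot: [3.03, 0.824, 0.004]
ft_force: [-4.6, -0.3, 16.7]
grip_width: 0.581
grip_force: 15.0
6.07 [0.5454 0.0763 0.0074] yaw -59.6 tilt 0.15 F [-4.6 -0.3 16.7] w 0.581 gf 15.0
```

Contact made. I'll release, rise and go over the stapler.

```bash
python3 -m crank '[[[0,0,0,0,-0.5],[0,0,0,0,-0.5],[0,0,0,0,-0.5],[0,0,-20,0,-0.5],[0,0,-35,0,-0.5],[0,0,-35,0,-0.25],[0,0,-30,0,-0.25],[0,0,0,0.094,-0.25],[0,0,0,0,-0.25],[0,0,0,0,-0.25]]]'
python3 -c "
from h import *
st();plan((.4448,.2349,.10,-65),(.4448,.2349,.028,-65))"
```

```text
time: 6.9
position: [0.5435, 0.0753, 0.124]
tool_rot: [3.066, 0.683, -0.001]
ft_force: [0.5, -0.3, -0.9]
grip_width: 0.629
grip_force: 0.0
6.9 [0.5435 0.0753 0.124 ] yaw -64.9 tilt 0.06 F [ 0.5 -0.3 -0.9] w 0.629 gf 0.0
turn 0.002 rad, shift [ -22.  -186.4   24. ] n 5 each [ -4.4 -37.3   4.8]
turn 0.000 rad, shift [ 0.1 -0.  72. ] n 2 each [ 0. -0. 36.]
```

```bash
python3 -m crank '[[[-4.4,-37,5,0,-0.25],[-4.4,-37,5,0,-0.25],[-4.4,-37,5,0,-0.25],[-4.4,-37,5,0,-0.25],[-4.4,-38.5,4,0,-0.25],[0,0,0,0,-0.25],[0,0,0,0,-0.25],[0,0,0,0,-0.25]]]'
python3 - <<'E'
from h import *
st();plan((.4448,.2349,.028,-65)); im=snap('top','t4.png'); sd=snap('side','s4.png')
i=cv2.imread('pics/t4.png')[140:290,200:400]; j=cv2.imread('pics/s4.png')[150:300,220:420]
cv2.imwrite('pics/c6.png',np.hstack([cv2.resize(k,(400,300),interpolation=2) for k in (i,j)]))
E
```

```text
time: 7.57
position: [0.4446, 0.2346, 0.0994]
tool_rot: [3.066, 0.683, -0.003]
ft_force: [0.6, -0.4, -0.8]
grip_width: 0.631
grip_force: 0.0
7.57 [0.4446 0.2346 0.0994] yaw -64.9 tilt 0.13 F [ 0.6 -0.4 -0.8] w 0.631 gf 0.0
turn 0.002 rad, shift [ 0.4 -0.2 71.4] n 2 each [ 0.2 -0.1 35.7]
```

View pics/c6.png

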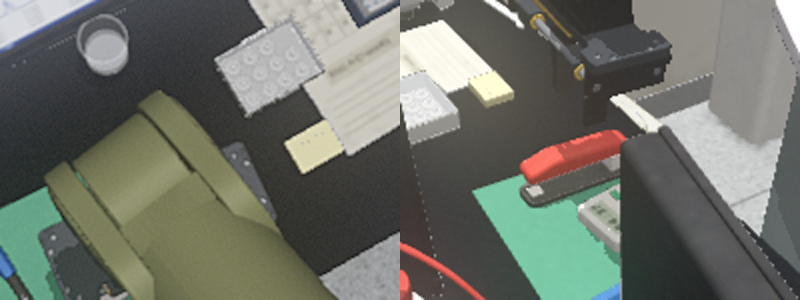

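The pad (315,147) lies in front of the box. The gripper is over the stapler, and I'll descend with the force watched.

```bash
python3 -m crank '[[[0,0,30,0,-0.25],[0,0,25,0,-0.25],[0,0,17,0,-0.25],[0,0,0,0,-0.25],[0,0,0,0,-0.25]]]' 35
python3 -m crank '[[[0,0,0,0,0.6],[0,0,0,0,0.6],[0,0,0,0,0.6],[0,0,0,0,0.6],[0,0,0,0,0.6],[0,0,0,0,0.6],[0,0,0,0,0.6]]]' 35
python3 -m crank '[[[0,0,-15,0,0.6],[0,0,-20,0,0.6],[0,0,0,0,0.6],[0,0,0,0,0.6]]]'
python3 -c "
from h import *
st();plan((.5036,.1475,.062,-59.6),(.5036,.1475,.028,-59.6))"
```

```text
time: 8.08
position: [0.4451, 0.2342, 0.0278]
tool_rot: [-3.067, -0.678, 0.004]
ft_force: [-0.1, 0.4, -0.7]
grip_width: 0.623
grip_force: 0.0
time: 8.67
position: [0.4456, 0.2357, 0.0292]
tool_rot: [3.067, 0.681, 0.002]
ft_force: [-0.8, -0.4, 4.9]
grip_width: 0.323
grip_force: 34.2
time: 9.0
position: [0.4458, 0.2354, 0.0638]
tool_rot: [3.067, 0.68, 0.003]
ft_force: [-0.4, -1.0, -2.5]
grip_width: 0.326
grip_force: 34.3
9.0 [0.4458 0.2354 0.0638] yaw -65.0 tilt 0.1 F [-0.4 -1.  -2.5] w 0.326 gf 34.3
turn -0.094 rad, shift [  5.4 105.1   1.9] n 3 each [ 1.8 35.   0.6]
turn -0.000 rad, shift [-0. -0. 34.] n 1 each [-0. -0. 34.]
```

```bash
python3 -m crank '[[[0,0,0,-0.047,0.6],[0,0,0,-0.047,0.6],[1.4,26,0,0,0.6],[1.4,26,0,0,0.6],[1.4,26,0,0,0.6],[1.4,27,0,0,0.6],[0,0,15,0,0.6],[0,0,14,0,0.6],[0,0,0,0,0.6],[0,0,0,0,0.6]]]'
python3 -m crank '[[[0,0,2,0,0.6],[0,0,2,0,0.6],[0,0,0,0,0.6],[0,0,0,0,0.6]]]'
python3 -c "
from h import *
st();plan((.5036,.1475,.028,-59.6))"
```

```text
time: 9.83
position: [0.5007, 0.1485, 0.0326]
tool_rot: [-3.029, -0.827, 0.007]
ft_force: [-0.6, 0.4, -2.2]
grip_width: 0.324
grip_force: 34.3
time: 10.17
position: [0.5032, 0.1481, 0.0308]
tool_rot: [3.031, 0.825, 0.001]
ft_force: [0.5, -0.1, -1.5]
grip_width: 0.32
grip_force: 34.3
10.17 [0.5032 0.1481 0.0308] yaw -59.5 tilt 0.03 F [ 0.5 -0.1 -1.5] w 0.32 gf 34.3
turn 0.001 rad, shift [0.  0.7 2.8] n 1 each [0.  0.7 2.8]
```

```bash
python3 -m crank '[[[0,0,1.5,0,0.6],[0,0,1.5,0,0.6],[0,0,0,0,0.6],[0,0,0,0,0.6],[0,0,0,0,0.6]]]'
python3 -c "
from h import *
st()"
```

```text
time: 10.58
position: [0.5036, 0.148, 0.0292]
tool_rot: [3.031, 0.824, 0.001]
ft_force: [-3.8, -1.1, 10.3]
grip_width: 0.321
grip_force: 34.3
10.58 [0.5036 0.148  0.0292] yaw -59.6 tilt 0.07 F [-3.8 -1.1 10.3] w 0.321 gf 34.3
```

```bash
python3 -m crank '[[[0,0,0,0,-0.25],[0,0,0,0,-0.25],[0,0,0,0,-0.25],[0,0,0,0,-0.25],[0,0,-25,0,-0.25],[0,0,-35,0,-0.25],[0,0,-35,0,-1],[0,0,0,-0.072,-1],[0,0,0,-0.072,-1],[0,0,0,0,-1]]]' 20
python3 -c "
from h import *
st();plan((.4048,.2968,.08,-51.3),(.4048,.2968,.006,-51.3))"
```

```text
time: 11.42
position: [0.5035, 0.1477, 0.1231]
tool_rot: [2.963, 1.042, 0.002]
ft_force: [-0.6, 0.2, -0.5]
grip_width: 0.842
grip_force: 0.0
11.42 [0.5035 0.1477 0.1231] yaw -51.2 tilt 0.07 F [-0.6  0.2 -0.5] w 0.842 gf 0.0
turn 0.001 rad, shift [  16.1 -178.1   42.9] n 5 each [  3.2 -35.6   8.6]
turn -0.000 rad, shift [-0.1 -0.1 74. ] n 2 each [-0. -0. 37.]
```

```bash
python3 -m crank '[[[3.2,-35.6,6,0,-1],[3.2,-35.6,6,0,-1],[3.2,-35.6,6,0,-1],[3.2,-35.6,6,0,-1],[3.2,-35.6,6,0,-1],[0,0,0,0,-1],[0,0,0,0,-1],[0,0,0,0,-1]]]'
python3 - <<'E'
from h import *
st();plan((.4048,.2968,.006,-51.3)); sd=snap('side','s5.png'); im=snap('top','t5.png')
i=cv2.imread('pics/t5.png')[190:340,170:370]; j=cv2.imread('pics/s5.png')[150:300,220:420]
cv2.imwrite('pics/c7.png',np.hstack([cv2.resize(k,(400,300),interpolation=2) for k in (i,j)]))
E
```

```text
time: 12.08
position: [0.4045, 0.2961, 0.0921]
tool_rot: [2.964, 1.038, -0.001]
ft_force: [0.3, -1.6, -0.8]
grip_width: 0.999
grip_force: 0.0
12.08 [0.4045 0.2961 0.0921] yaw -51.4 tilt 0.06 F [ 0.3 -1.6 -0.8] w 0.999 gf 0.0
turn -0.002 rad, shift [ 0.7 -0.4 86.1] n 3 each [ 0.2 -0.1 28.7]
```

View pics/c7.png

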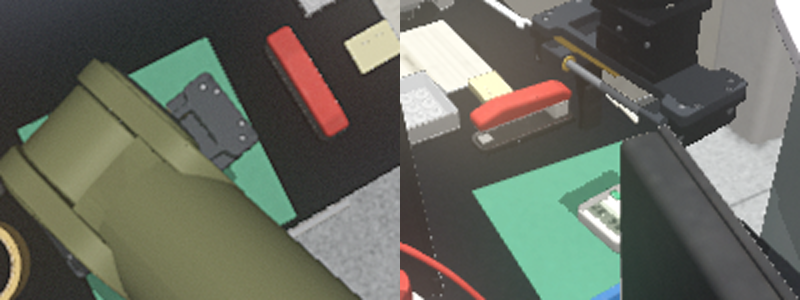

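The stapler (308,80) stands upright left of the pad and the timer is clear under the gripper. Descending to grip it.

```bash
python3 -m crank '[[[0.5,-0.5,35,0,-1],[0,0,30,0,-1],[0,0,15,0,-1],[0,0,5,0,-1],[0,0,0,0,-1],[0,0,0,0,-1]]]' 20
python3 -m crank '[[[0,0,0,0,0.3],[0,0,0,0,0.3],[0,0,0,0,0.3],[0,0,0,0,0.3],[0,0,0,0,0.3],[0,0,0,0,0.3]]]'
python3 -m crank '[[[0,0,-25,0,0.3],[0,0,-35,0,0.3],[0,0,-35,0,0.3],[0,0,0,0.072,0.3],[0,0,0,0.072,0.3],[0,0,0,0,0.3],[0,0,0,0,0.3]]]'
python3 -c "
from h import *
st();plan((.55,.24,.11,-59.6),(.6275,.1239,.085,-59.6),(.6275,.1239,.033,-59.6))"
```

```text
time: 12.68
position: [0.4055, 0.2972, 0.0082]
tool_rot: [-2.965, -1.037, -0.001]
ft_force: [0.7, 0.1, -0.2]
grip_width: 0.998
grip_force: 0.0
time: 13.18
position: [0.405, 0.2976, 0.0082]
tool_rot: [2.964, 1.04, 0.002]
ft_force: [0.2, -0.5, 5.2]
grip_width: 0.756
grip_force: 20.0
time: 13.77
position: [0.4042, 0.2971, 0.1023]
tool_rot: [3.03, 0.827, -0.001]
ft_force: [0.2, -0.4, -0.6]
grip_width: 0.752
grip_force: 20.0
13.77 [0.4042 0.2971 0.1023] yaw -59.5 tilt 0.04 F [ 0.2 -0.4 -0.6] w 0.752 gf 20.0
turn 0.002 rad, shift [ 96.8 123.   -7.8] n 4 each [24.2 30.8 -1.9]
turn 0.000 rad, shift [  8.1 139.3  25.1] n 4 each [ 2.  34.8  6.3]
turn 0.000 rad, shift [ 0. -0. 52.] n 2 each [ 0. -0. 26.]
```

```bash
python3 -m crank '[[[24,31,-2,0,0.3],[24,31,-2,0,0.3],[24,31,-2,0,0.3],[24,31,-2,0,0.3],[2,35,6,0,0.3],[2,35,6,0,0.3],[2,35,6,0,0.3],[2,35,6,0,0.3],[0,0,0,0,0.3],[0,0,0,0,0.3]]]'
python3 -c "
from h import *
st();plan((.6275,.1239,.040,-59.6))"
```

```text
time: 14.6
position: [0.6283, 0.1187, 0.0844]
tool_rot: [-3.033, -0.818, 0.005]
ft_force: [-1.1, 1.3, -0.3]
grip_width: 0.753
grip_force: 20.0
14.6 [0.6283 0.1187 0.0844] yaw -59.8 tilt 0.18 F [-1.1  1.3 -0.3] w 0.753 gf 20.0
turn -0.004 rad, shift [ 2.1 -4.9 44.4] n 2 each [ 1.1 -2.4 22.2]
```

```bash
python3 -m crank '[[[0,0,20,0,0.3],[0,0,16,0,0.3],[0,0,8,0,0.3],[0,0,0,0,0.3],[0,0,0,0,0.3]]]'
python3 -c "
from h import *
st();plan((.6275,.1239,.034,-59.6))"
```

```text
time: 15.02
position: [0.6272, 0.1234, 0.0423]
tool_rot: [-3.03, -0.827, 0.002]
ft_force: [0.4, 0.4, -0.2]
grip_width: 0.755
grip_force: 20.0
15.02 [0.6272 0.1234 0.0423] yaw -59.5 tilt 0.07 F [ 0.4  0.4 -0.2] w 0.755 gf 20.0
turn 0.002 rad, shift [ 0.5 -0.2  8.3] n 1 each [ 0.5 -0.2  8.3]
```

```bash
python3 -m crank '[[[0,0,4,0,0.3],[0,0,2,0,0.3],[0,0,2,0,0.3],[0,0,0,0,0.3],[0,0,0,0,0.3]]]'
python3 -m crank '[[[0,0,1,0,0.3],[0,0,0.5,0,0.3],[0,0,0,0,0.3],[0,0,0,0,0.3]]]'
```

```text
time: 15.43
position: [0.628, 0.1223, 0.0347]
tool_rot: [3.031, 0.824, 0.0]
ft_force: [0.2, 0.2, -0.8]
grip_width: 0.758
grip_force: 20.0
time: 15.77
position: [0.6281, 0.1224, 0.0347]
tool_rot: [3.031, 0.824, 0.0]
ft_force: [-3.3, -1.4, 8.9]
grip_width: 0.754
grip_force: 20.0
```

```bash
python3 -m crank '[[[0,0,0,0,-1],[0,0,0,0,-1],[0,0,0,0,-1],[0,0,0,0,-1],[0,0,-25,0,-1],[0,0,-35,0,-1],[0,0,-35,0,-0.2],[0,0,0,-0.084,0.1],[0,0,0,0,0.1],[0,0,0,0,0.1]]]' 12
python3 -c "
from h import *
st();plan((.52,.26,.13,-54.8),(.3887,.376,.08,-54.8))"
```

```text
time: 16.6
position: [0.6276, 0.1221, 0.1276]
tool_rot: [2.995, 0.948, -0.001]
ft_force: [-0.5, 0.3, -0.8]
grip_width: 0.781
grip_force: 0.0
16.6 [0.6276 0.1221 0.1276] yaw -54.9 tilt 0.04 F [-0.5  0.3 -0.8] w 0.781 gf 0.0
turn -0.002 rad, shift [  -8.4 -174.7   -2.4] n 5 each [ -1.7 -34.9  -0.5]
turn -0.000 rad, shift [ -40.4 -170.5   50. ] n 5 each [ -8.1 -34.1  10. ]
```

```bash
python3 -m crank '[[[-2,-35,0,0,0.1],[-2,-35,0,0,0.1],[-2,-35,0,0,0.1],[-2,-35,0,0,0.1],[-2,-35,0,0,0.1],[-8,-34,10,0,0.1],[-8,-34,10,0,0.1],[-8,-34,10,0,0.1],[-8,-34,10,0,0.1],[-7,-34,7,0,0.1]]]'
python3 -m crank '[[[0,0,0,0,0.1],[0,0,0,0,0.1],[0,0,0,0,0.1]]]'
python3 - <<'E'
from h import *
st();plan((.3887,.376,.006,-54.8)); im=snap('top','t6.png'); 
cv2.imwrite('pics/c8.png',cv2.resize(cv2.imread('pics/t6.png')[130:340,160:440],(800,600),interpolation=2))
E
```

```text
time: 17.43
position: [0.3863, 0.3752, 0.0786]
tool_rot: [2.994, 0.946, -0.006]
ft_force: [1.0, 1.1, -0.1]
grip_width: 0.447
grip_force: 0.0
time: 17.68
position: [0.3886, 0.375, 0.0799]
tool_rot: [2.994, 0.949, -0.003]
ft_force: [0.6, -0.1, 0.6]
grip_width: 0.449
grip_force: 0.0
17.68 [0.3886 0.375  0.0799] yaw -54.8 tilt 0.12 F [ 0.6 -0.1  0.6] w 0.449 gf 0.0
turn -0.000 rad, shift [ 0.8 -0.8 73.9] n 2 each [ 0.4 -0.4 36.9]
```

View pics/c8.png

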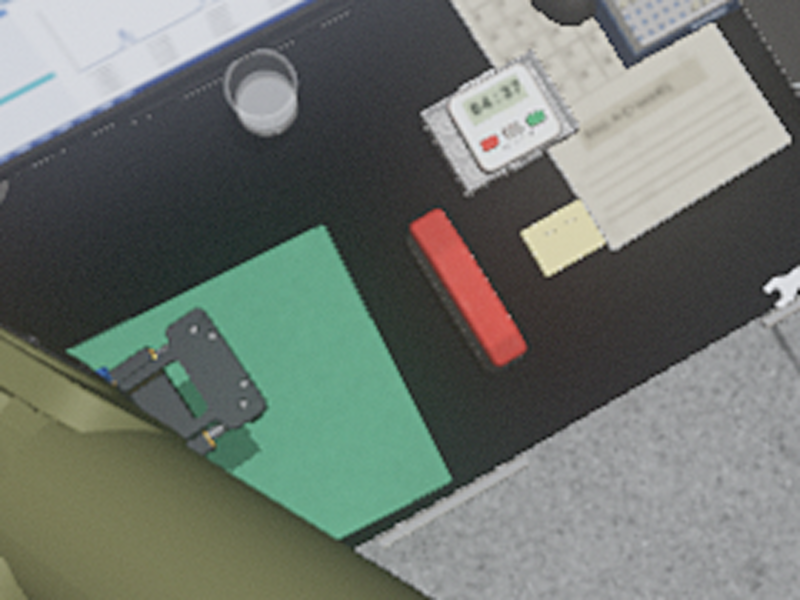

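Timer at (505,117) on the lid, pad at (565,238), stapler running (428,215) to (510,358). I'll compute their positions in the box frame.

Run:
```python
from h import *
im=get_image('top')
B=lambda u,v,z:p2w(im,160+u*.35-.5,130+v*.35-.5,z)[:2]
c=np.array([.6275,.1239]);th=np.radians(30.35);M=np.array([[np.cos(th),np.sin(th)],[-np.sin(th),np.cos(th)]])
f=lambda p:(M@(p-c)*1000).round(1)
t=[B(*q,.044) for q in((448,100),(525,67),(563,134),(490,172))];print('timer',f(sum(t)/4))
l=[B(*q,.026) for q in((422,112),(530,52),(578,132),(468,193))];print('lid',f(sum(l)/4))
p=[B(*q,.012) for q in((521,235),(577,202),(608,243),(546,277))];print('pad',f(sum(p)/4),yaw(p[3],p[0]),yaw(p[2],p[1]),yaw(p[1],p[0])-90)
s=[B(426,210,.048),B(510,364,.048)];print('stap',f(sum(s)/2),yaw(s[1],s[0]),(np.linalg.norm(sum(s)/2-sum(p)/4)*1000))
```

```text
timer [-2.6 -2.3]
lid [ 0.3 -0.1]
pad [-96.3   1.4] 30.400485801594186 36.47328081749491 31.1944351108979
stap [-94.2  83.9] 28.615949484606546 82.46251466291076
```

```bash
python3 -m crank '[[[0.5,-0.8,30,0,0.1],[0,0,25,0,0.1],[0,0,13,0,0.1],[0,0,6,0,0.1],[0,0,0,0,0.1],[0,0,0,0,0.1]]]' 12
python3 -m crank '[[[0,0,0,0,1],[0,0,0,0,1],[0,0,0,0,1],[0,0,0,0,1],[0,0,0,0,1],[0,0,0,0,1]]]'
```

```text
time: 18.28
position: [0.3894, 0.3771, 0.0076]
tool_rot: [-2.994, -0.949, -0.001]
ft_force: [-0.4, 0.3, 0.8]
grip_width: 0.447
grip_force: 0.0
time: 18.78
position: [0.389, 0.377, 0.0074]
tool_rot: [2.994, 0.951, 0.001]
ft_force: [0.4, -0.0, 1.8]
grip_width: 0.148
grip_force: 12.0
```

```bash
python3 -m crank '[[[0,0,-20,0,1],[0,0,-35,0,1],[0,0,-35,0,1],[0,0,-20,0,1],[0,0,0,0.084,1],[0,0,0,0,1],[0,0,0,0,1]]]'
python3 -c "
from h import *
st();plan((.5822,.0134,.07,-59.6))"
```

```text
time: 19.37
position: [0.3887, 0.3765, 0.1168]
tool_rot: [3.03, 0.827, -0.0]
ft_force: [0.1, -0.9, -0.6]
grip_width: 0.148
grip_force: 12.0
19.37 [0.3887 0.3765 0.1168] yaw -59.5 tilt 0.05 F [ 0.1 -0.9 -0.6] w 0.148 gf 12.0
turn 0.002 rad, shift [-16.8 411.1  47.1] n 11 each [-1.5 37.4  4.3]
```

```bash
python3 -m crank '[[[-1.4,34.3,0,0,1],[-1.4,34.3,0,0,1],[-1.4,34.3,0,0,1],[-1.4,34.3,0,0,1],[-1.4,34.3,0,0,1],[-1.4,34.3,0,0,1],[-1.4,34.3,0,0,1],[-1.4,34.3,0,0,1],[-1.4,34.3,0,0,1],[-1.4,34.3,0,0,1]]]'
python3 -m crank '[[[-1.4,34.3,15,0,1],[-1.4,33.8,30,0,1],[0,0,0,0,1],[0,0,0,0,1],[0,0,0,0,1]]]'
python3 - <<'E'
from h import *
st();plan((.5822,.0134,.012,-59.6)); sd=snap('side','s7.png'); im=snap('top','t7.png')
i=cv2.imread('pics/t7.png')[130:280,240:440]; j=cv2.imread('pics/s7.png')[90:240,190:390]
cv2.imwrite('pics/c9.png',np.hstack([cv2.resize(k,(400,300),interpolation=2) for k in (i,j)]))
E
```

```text
time: 20.2
position: [0.5499, 0.0721, 0.1156]
tool_rot: [-3.03, -0.827, 0.004]
ft_force: [0.8, 0.8, -0.8]
grip_width: 0.148
grip_force: 12.0
time: 20.62
position: [0.5802, 0.0171, 0.0732]
tool_rot: [-3.029, -0.826, 0.003]
ft_force: [-0.0, 0.3, -0.2]
grip_width: 0.15
grip_force: 12.0
20.62 [0.5802 0.0171 0.0732] yaw -59.5 tilt 0.17 F [-0.   0.3 -0.2] w 0.15 gf 12.0
turn 0.002 rad, shift [-0.1  4.4 61.2] n 2 each [-0.   2.2 30.6]
```

View pics/c9.png

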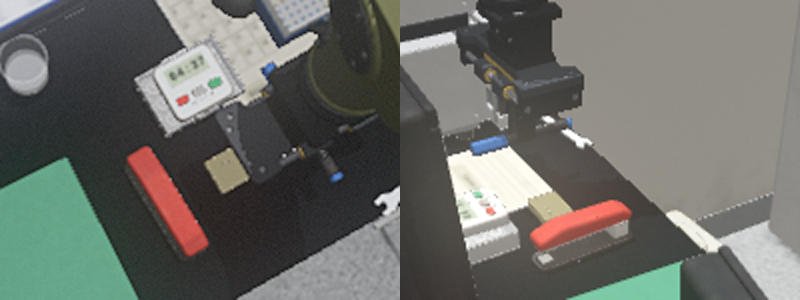

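The marker is held level, with its ends at (268,68) and (336,177), right of the pad. Lowering it.

```bash
python3 -m crank '[[[0,1.5,25,0,1],[0,1.5,22,0,1],[0,0,12,0,1],[0,0,4,0,1],[0,0,0,0,1],[0,0,0,0,1]]]'
python3 -m crank '[[[0,0,2,0,1],[0,0,1,0,1],[0,0,0,0,1],[0,0,0,0,1]]]'
python3 -c "
from h import *
st();plan((.5822,.0134,.0075,-59.6))"
```

```text
time: 21.22
position: [0.5833, 0.0144, 0.0124]
tool_rot: [3.031, 0.826, 0.002]
ft_force: [0.8, 0.3, 0.7]
grip_width: 0.15
grip_force: 12.0
time: 21.55
position: [0.5832, 0.0136, 0.009]
tool_rot: [3.031, 0.824, 0.002]
ft_force: [1.0, -0.5, 0.3]
grip_width: 0.142
grip_force: 12.0
21.55 [0.5832 0.0136 0.009 ] yaw -59.6 tilt 0.06 F [ 1.  -0.5  0.3] w 0.142 gf 12.0
turn 0.000 rad, shift [-1.  -0.3  1.5] n 1 each [-1.  -0.3  1.5]
```

```bash
python3 -m crank '[[[0,0,1,0,1],[0,0,0.7,0,1],[0,0,0,0,1],[0,0,0,0,1]]]'
python3 -m crank '[[[0,0,0,0,0.4],[0,0,0,0,0.4],[0,0,0,0,0.4],[0,0,0,0,0.4],[0,0,-15,0,0.4],[0,0,-35,0,0.4],[0,0,-35,0,0.4],[0,0,-35,0,0.4],[0,0,0,0,0.4],[0,0,0,0,0.4]]]'
python3 -c "
from h import *
st();plan((.48,-.12,.2,-59.6))"
```

```text
time: 21.88
position: [0.5832, 0.0136, 0.0087]
tool_rot: [3.03, 0.824, 0.001]
ft_force: [-4.0, -1.2, 11.4]
grip_width: 0.145
grip_force: 12.0
time: 22.72
position: [0.5846, 0.0139, 0.1301]
tool_rot: [3.029, 0.824, 0.008]
ft_force: [-0.5, -0.0, -0.6]
grip_width: 0.297
grip_force: 0.0
22.72 [0.5846 0.0139 0.1301] yaw -59.6 tilt 0.33 F [-0.5 -0.  -0.6] w 0.297 gf 0.0
turn 0.000 rad, shift [-157.7   62.8  -70.4] n 5 each [-31.5  12.6 -14.1]
```

```bash
python3 -m crank '[[[-32,4,-14,0,0.4],[-32,4,-14,0,0.4],[-32,12,-14,0,0.4],[-32,20,-14,0,0.4],[-30,24,-14,0,0.4],[0,0,0,0,0.4],[0,0,0,0,0.4]]]'
python3 - <<'E'
from h import *
st(); im=snap('top','t8.png')
cv2.imwrite('pics/c10.png',cv2.resize(cv2.imread('pics/t8.png')[130:280,240:440],(800,600),interpolation=2))
E
```

```text
time: 23.3
position: [0.4777, -0.1243, 0.1966]
tool_rot: [3.033, 0.815, -0.001]
ft_force: [0.4, 1.4, -0.3]
grip_width: 0.299
grip_force: 0.0
23.3 [ 0.4777 -0.1243  0.1966] yaw -59.9 tilt 0.06 F [ 0.4  1.4 -0.3] w 0.299 gf 0.0
```

View pics/c10.png

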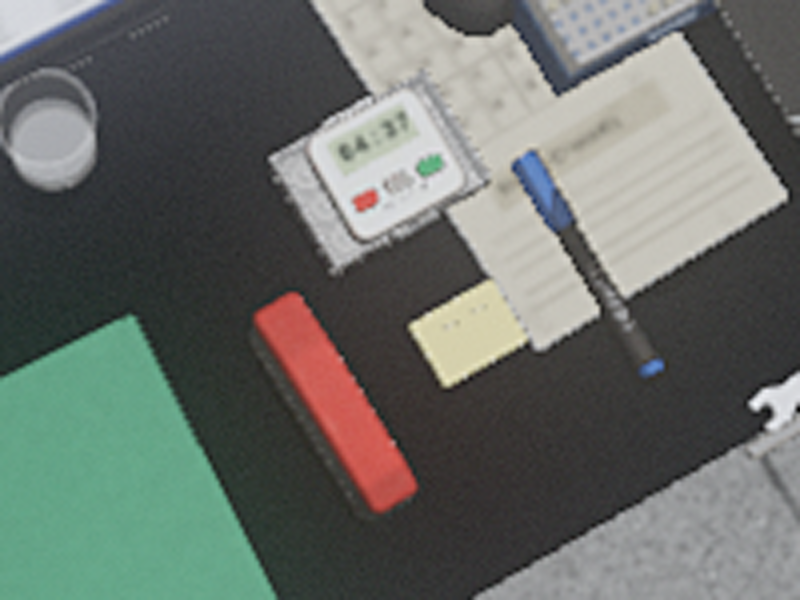

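The marker runs (527,155) to (652,370), right of the pad at (470,335). Quick check of all four.

Run:
```python
from h import *
im=get_image('top')
B=lambda u,v,z:p2w(im,240+u/4-.5,130+v/4-.5,z)[:2]
c=np.array([.6275,.1239]);th=np.radians(30.35);M=np.array([[np.cos(th),np.sin(th)],[-np.sin(th),np.cos(th)]])
f=lambda p:(M@(p-c)*1000).round(1)
m=[B(527,152,.009),B(654,372,.009)];p=[B(*q,.012) for q in((408,325),(485,280),(527,342),(446,388))]
s=[B(276,292,.048),B(394,512,.048)]
t=[B(*q,.043) for q in((310,140),(412,88),(468,180),(366,242))]
P=sum(p)/4
print('mark',f(sum(m)/2),yaw(m[1],m[0]),np.linalg.norm(sum(m)/2-P),'pad',f(P),yaw(p[1],p[0])-90,yaw(p[3],p[0]),'stap',f(sum(s)/2),np.linalg.norm(sum(s)/2-P),yaw(*s[::-1]),'timer',f(sum(t)/4))
```

```text
mark [-94.1 -75.1] 28.901450831456298 0.0769972279161098 pad [-95.3   1.9] 30.99743930725461 30.734452979482256 stap [-94.2  84. ] 0.0821293309917314 28.21209711706363 timer [-1.1 -3.3]
```

All four are within tolerance, so I'm handing in.

```bash
python3 -c "
from h import *
print(job.close_job())"
```

```text
the job is handed in; nothing more can be done
None
```

The job is handed in: by my last camera measurement the timer is on the lid and the pad, stapler and marker are in front of the box, all within tolerance at about 23 s on the clock; no verdict was shown on hand-in.

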